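Dose the culture from the flask's pump

ROBOT

A 7-joint arm with a two-finger parallel gripper is mounted at the origin on the work surface. World frame = base frame: x ahead of the robot, y to its left, z up, the work surface at z = 0. Lengths are in m, angles in rad, forces in N, time in s.
With the tool pointing down it reaches from about 0.4 to 0.9 m from the base axis. Payload 5.5 kg.
Tool frame: the origin (TCP) lies midway between the tips of the shut fingers; the grasp point (between the pads) lies 19 mm behind it; y points along the fingers, z is the direction in which the jaws open and shut, and the axes are right-handed (so a half turn about y gives the same grasp; the last joint's range is limited). The gripper opens to 92 mm and grips with 3 to 60 N. Pads are 19 mm wide; open, the fingers measure 130 mm over their backs; the gripper's body (75 mm by 190 mm) begins 47 mm behind the grasp point.
Start: joints at [1.387, 0.501, -0.427, 1.55, 0.221, 1.138, -0.21], TCP at [0.281, -0.586, 0.188] pointing down, gripper open.
Joint ranges: [-2.88, 2.88], [-0.31, 2.03], [-1.54, 1.56], [0.2, 2.42], [-1.41, 4.55], [0.19, 2.02], [-2.57, 2.57]. Speed limits (rad/s): [2.57, 2.57, 3.14, 3.14, 3.14, 3.14, 3.14].

INTERFACE

Orientations are given as a unit quaternion [w, x, y, z].
In Python, from bench import bot, eyes gives the robot as it stands.
- The arm moves only by the tool drive_tool, never from a script. Its argument "series" is a list of rows, each an object with "grip": the closure, from 0 (fully open) to 1 (shut); "linear": the shift along the tool's x, y, z in mm, a list of three; "turn": the turn about the tool's y in degrees. A call has 1 to 5 rows; each row is the pose to reach, as a shift and turn from the pose measured when the call began, along the tool's axes at that moment; what a row does not reach only later rows make up. A row lasts 1/10 s, in which the tool goes at most 50 mm and 8.59 degrees, less where a joint would pass 70% of its speed; a pose out of reach is approached as far as the arm can. A call with a gripper value outside its range is refused whole. The fingers move at their own pace and stop on an object; "newtons" is the grip in N (left out, the last holds). Time passes only in rows, so rows that repeat a pose let the fingers close. It gives the time, the measured TCP pose, the force and the opening at its end, in the units of the state.
- bot.state(): the state, without advancing time (a new reading comes with each control period).
- eyes.get_image(name): name is "scene" or "top" or "wrist"; returns the picture (420x560x3 uint8, red, green, blue); there is no depth.
- eyes.calibration(name): a dict with "fx", "fy", "cx", "cy" (pixels), "R" (3x3) and "t" (3): a world point X has camera coordinates R X + t. Camera axes: x right, y down, z forward; pixel columns grow to the right and rows downward; lengths in m; the calibration is good to about 2 mm. The wrist camera is an equidistant fisheye: a pixel r from the principal point sees the ray r / f radians off the axis. A picture is of the moment at which its call begins: read the wrist's pose just before it. calibration takes no time and is no camera call; for the wrist camera it gives the pose at the moment of the call.
- bot.finish_job(): hands the job in, once; it reports no verdict.
The state is a dict: "time": time; "q": joint angles; "joint_vel": joint speeds; "joint_torque": joint torques, N m; "position": TCP position; "orientation": TCP orientation; "ft_force": force on the tool from outside, world axes, zero at the start; "wrist_torque": the same for the moment, N m; "gripper_width": finger opening in m.
Only numpy, scipy, OpenCV 4.12 (cv2) and the standard library are available. Lean on these libraries where they do the work, as an engineer would, in place of code of your own. Each camera call takes 0.05 s, during which the arm holds its last target.

TASK

Feed the culture from the conical flask: on the one pump whose platform the flask stands on, gently push the raised end of the paddle switch right down with the fingertips to switch it on, then press that pump's round key fully down, hold it for at least a second and let it go. Leave the switches and keys of the other two pumps alone, and do not lift or shift the bottles or anything else on the bench.

Things in the scene. Friction and masses are not known exactly. Their poses are not given: they have to be found in the camera images.
- flask: Conical amber glass flask with a white stopper: base 56 mm across, narrowing to a 22 mm neck, 84 mm tall, standing on the platform of the pump that is to be run (any of the three). Loose, about 90 g. Origin at the centre of its underside.
- bottle: Slim straight-sided amber glass bottle, 42 mm across, white 29 mm screw cap, 86 mm tall, on another pump's platform. Loose. Origin at the centre of its underside.
- jar: Squat wide amber glass jar, 58 mm across, with a wide white lid, 62 mm tall, on the remaining pump's platform. Loose. Origin at the centre of its underside.
- pump_a: One of three like pumps, fixed. White console 90 x 115 mm (x, y), dark top 58 mm above the bench; at its -x side (to the robot) a 12 mm high dark platform carrying a bottle 45 mm to -x of the origin. Origin on the bench, 37.5 mm to -x of the console's centre; x from platform to console. Level with that centre in x: light grey paddle switch's pivot 28 mm to +y, round light grey key 28 mm to -y.
- paddle_a (a joint): Angle of pump_a's paddle switch, rad: about 0 = off (end nearest the robot raised), 0.44 = fully on (that end down). On from 0.30. It turns stiffly (about 2.5 N at its end), has no spring and stays where it is left.
- paddle_a_raised (a point): Spot to push down: upper face of pump_a's paddle near its raised end, 24 mm from the pivot towards the robot (pump's -x). The paddle is a flat bar 60 mm long (pump's x), 22 wide, 8 thick, pivoted in its middle 12 mm above the console's top. Off, this spot is about 21 mm above the console's top; fully on, 11 mm. It moves with the paddle.
- key_a (a joint): How far pump_a's round key is pressed, m: 0 up, 0.008 fully down; it counts as down from 0.005. A spring (1 N at first, 4.5 N at the bottom) lifts it again.
- key_a_top (a point): Centre of the top of pump_a's round key, 24 mm across, 15 mm above the console's top when up, 7 mm when fully down. It moves with the key.
- pump_b: One of three like pumps, fixed. White console 90 x 115 mm (x, y), dark top 58 mm above the bench; at its -x side (to the robot) a 12 mm high dark platform carrying a bottle 45 mm to -x of the origin. Origin on the bench, 37.5 mm to -x of the console's centre; x from platform to console. Level with that centre in x: light grey paddle switch's pivot 28 mm to -y, round light grey key 28 mm to +y.
- paddle_b (a joint): Angle of pump_b's paddle switch, rad: about 0 = off (end nearest the robot raised), 0.44 = fully on (that end down). On from 0.30. It turns stiffly (about 2.5 N at its end), has no spring and stays where it is left.
- paddle_b_raised (a point): Spot to push down: upper face of pump_b's paddle near its raised end, 24 mm from the pivot towards the robot (pump's -x). The paddle is a flat bar 60 mm long (pump's x), 22 wide, 8 thick, pivoted in its middle 12 mm above the console's top. Off, this spot is about 21 mm above the console's top; fully on, 11 mm. It moves with the paddle.
- key_b (a joint): How far pump_b's round key is pressed, m: 0 up, 0.008 fully down; it counts as down from 0.005. A spring (1 N at first, 4.5 N at the bottom) lifts it again.
- key_b_top (a point): Centre of the top of pump_b's round key, 24 mm across, 15 mm above the console's top when up, 7 mm when fully down. It moves with the key.
- pump_c: One of three like pumps, fixed. White console 90 x 115 mm (x, y), dark top 58 mm above the bench; at its -x side (to the robot) a 12 mm high dark platform carrying a bottle 45 mm to -x of the origin. Origin on the bench, 37.5 mm to -x of the console's centre; x from platform to console. Level with that centre in x: light grey paddle switch's pivot 28 mm to +y, round light grey key 28 mm to -y.
- paddle_c (a joint): Angle of pump_c's paddle switch, rad: about 0 = off (end nearest the robot raised), 0.44 = fully on (that end down). On from 0.30. It turns stiffly (about 2.5 N at its end), has no spring and stays where it is left.
- paddle_c_raised (a point): Spot to push down: upper face of pump_c's paddle near its raised end, 24 mm from the pivot towards the robot (pump's -x). The paddle is a flat bar 60 mm long (pump's x), 22 wide, 8 thick, pivoted in its middle 12 mm above the console's top. Off, this spot is about 21 mm above the console's top; fully on, 11 mm. It moves with the paddle.
- key_c (a joint): How far pump_c's round key is pressed, m: 0 up, 0.008 fully down; it counts as down from 0.005. A spring (1 N at first, 4.5 N at the bottom) lifts it again.
- key_c_top (a point): Centre of the top of pump_c's round key, 24 mm across, 15 mm above the console's top when up, 7 mm when fully down. It moves with the key.
- vial_1: Small clear vial with white cap, 23 mm across, 50 mm tall, standing between two pumps; loose bystander. Origin at the centre of its underside.
- vial_2: The other vial, alike, between the other two pumps; loose bystander. Origin at the centre of its underside.
- syringe: Plastic syringe lying on the bench to the left (+y) of the pumps, 120 mm long, 24 mm high, 34 mm over its flange; loose bystander. Origin on the bench below the flange; barrel along its +x.
- dish: Flat round covered dish, 64 mm across, 16 mm high, to the right (-y) of the pumps; loose bystander. Origin at the centre of its underside.
- beaker: Small glass beaker, 52 mm across, 60 mm tall, beyond the pumps; loose bystander. Origin at the centre of its underside.

How it is judged:
On the way, in this order (a step that is already met when the one before it is completed fails the run):
1. the paddle switch of the flask's pump is pushed down to on (((horizontal distance between flask and pump_a below 0.08 m and value of joint paddle_a above 0.3 rad) or (horizontal distance between flask and pump_b below 0.08 m and value of joint paddle_b above 0.3 rad) or (horizontal distance between flask and pump_c below 0.08 m and value of joint paddle_c above 0.3 rad))), for 0.2 s.
2. the round key of the flask's pump is held fully down for a second (((horizontal distance between flask and pump_a below 0.08 m and value of joint paddle_a above 0.3 rad and value of joint key_a above 0.005 m) or (horizontal distance between flask and pump_b below 0.08 m and value of joint paddle_b above 0.3 rad and value of joint key_b above 0.005 m) or (horizontal distance between flask and pump_c below 0.08 m and value of joint paddle_c above 0.3 rad and value of joint key_c above 0.005 m))), for 0.8 s.
At the end, for the whole second after the job is handed in: The flask's pump has its paddle on (beyond 0.30 of 0.44 rad) and its round key up again (less than 2 mm down); the other pumps' paddles are off (below 0.13 rad) and their keys up; flask, bottles and all bystanders stand upright, at rest, within 15 mm of where they were (((horizontal distance between flask and pump_a below 0.08 m and value of joint paddle_a above 0.3 rad and value of joint each of paddle_b, paddle_c below 0.13 rad) or (horizontal distance between flask and pump_b below 0.08 m and value of joint paddle_b above 0.3 rad and value of joint each of paddle_a, paddle_c below 0.13 rad) or (horizontal distance between flask and pump_c below 0.08 m and value of joint paddle_c above 0.3 rad and value of joint each of paddle_a, paddle_b below 0.13 rad)) and value of joint each of key_a, key_b, key_c below 0.002 m and distance of each of flask, bottle, jar, vial_1, vial_2, syringe, dish, beaker from where it was at the start of the episode below 0.015 m and angle between each of flask, bottle, jar, vial_1, vial_2, syringe, dish, beaker's own z axis and vertical below 0.15 rad and linear speed of each of flask, bottle, jar, vial_1, vial_2, syringe, dish, beaker below 0.02 m/s); the robot touches nothing.
It fails at once if the paddle switch or key of a pump without the flask is worked ((not (horizontal distance between flask and pump_a below 0.08 m) and (value of joint paddle_a above 0.15 rad or value of joint key_a above 0.003 m)) or (not (horizontal distance between flask and pump_b below 0.08 m) and (value of joint paddle_b above 0.15 rad or value of joint key_b above 0.003 m)) or (not (horizontal distance between flask and pump_c below 0.08 m) and (value of joint paddle_c above 0.15 rad or value of joint key_c above 0.003 m))).
It fails at once if the round key is pressed before its pump is switched on ((value of joint key_a above 0.003 m and value of joint paddle_a below 0.3 rad) or (value of joint key_b above 0.003 m and value of joint paddle_b below 0.3 rad) or (value of joint key_c above 0.003 m and value of joint paddle_c below 0.3 rad)).
It fails at once if a bottle or bystander is shifted by more than 15 mm, or tipped (distance of any of flask, bottle, jar, vial_1, vial_2, syringe, dish, beaker from where it was at the start of the episode above 0.015 m or angle between any of flask, bottle, jar, vial_1, vial_2, syringe, dish, beaker's own z axis and vertical above 0.3 rad).
It fails at once if a bottle or bystander is lifted off its place (height (world z) of any of flask, bottle, jar above 0.02 m or height (world z) of any of vial_1, vial_2, syringe, dish, beaker above 0.008 m).
It fails at once if a pump is pressed harder than gently (over 30 N) (contact force between any of the arm, the fingers and pump_a above 30 N or contact force between any of the arm, the fingers and pump_b above 30 N or contact force between any of the arm, the fingers and pump_c above 30 N).
It also fails if it takes over 38 s, if anything falls off the work surface, if the arm or the gripper's body presses on something with over 40 N, if the wrist force passes 120 N, or if a joint passes its speed limit or range.

## Working session

There is one attempt and no reset: what is moved stays moved. The work goes in short steps, Python scripts to look and compute and a tool call to move; the robot and the scene stay as the last step left them, time stands still between calls to the robot, and variables do not carry over. Pictures are saved under pics/ and viewed, and the job is handed in when it is done.

Besides the shell and the picture viewer there is one more tool, called after "Emit:" as name(argument=value, ...) on one line, values as JSON. drive_tool: Moves the arm, as the interface text tells. Its arguments: {"type":"object","properties":{"series":{"type":"array"},"newtons":{"type":"number"}},"required":["series"]}

```bash
mkdir -p pics; ls; python3 - <<'E'
from bench import bot, eyes
import cv2
s=bot.state()
print({k:(s[k]) for k in s})
for n in("scene","top","wrist"):
    c=eyes.calibration(n);print(n,c)
    cv2.imwrite(f"pics/{n}0.png",cv2.cvtColor(eyes.get_image(n),cv2.COLOR_RGB2BGR))
E
```

```text
pics
{'time': 0.0, 'q': array([ 1.38717094,  0.5018595 , -0.42677995,  1.55148058,  0.22082334,
        1.13829901, -0.21029849]), 'joint_vel': array([-4.65049231e-05,  7.51741907e-04,  2.39881463e-03, -2.60742706e-04,
        1.37315940e-03, -5.90551149e-04, -1.38068392e-03]), 'joint_torque': array([-3.80782767e-04, -5.66589153e+01, -5.81658304e+00, -2.79112923e+01,
       -6.87508006e-02,  3.07765289e-02,  1.99836236e-04]), 'position': array([ 0.2804734 , -0.58549117,  0.18695742]), 'orientation': array([ 0.15654548, -0.15682882,  0.69021505, -0.68884063]), 'ft_force': array([-0.29726894,  0.19748011,  0.6106843 ]), 'wrist_torque': array([-0.01846626, -0.03245129,  0.00389495]), 'gripper_width': 0.09210594651216047}
scene {'fx': 466.31738873664233, 'fy': 466.31738873664233, 'cx': 275.60696328701437, 'cy': 213.1021830946549, 'R': array([[ 0.79464985,  0.60699538,  0.0093925 ],
       [ 0.49270109, -0.63582798, -0.59411145],
       [-0.35465089,  0.47673827, -0.8043279 ]]), 't': array([-0.44704874, -0.23538885,  1.31312303])}
top {'fx': 435.3545219155031, 'fy': 435.3545219155031, 'cx': 276.1770131439573, 'cy': 213.08995194494622, 'R': array([[ 0.08739022, -0.99615921, -0.00545603],
       [-0.97390272, -0.08428351, -0.21073627],
       [ 0.20946702,  0.02372993, -0.97752773]]), 't': array([-0.04505242,  0.58791997,  1.11296534])}
wrist {'fx': 325.19226210127806, 'fy': 325.19226210127806, 'cx': 279.72229365946185, 'cy': 209.00435837128617, 'R': array([[ 0.43181074, -0.90196066, -0.00254061],
       [-0.86909942, -0.41682865,  0.26630822],
       [-0.24125854, -0.11278671, -0.96388458]]), 't': array([-0.65008238, -0.03393579,  0.39096979])}
```

View pics/scene0.png

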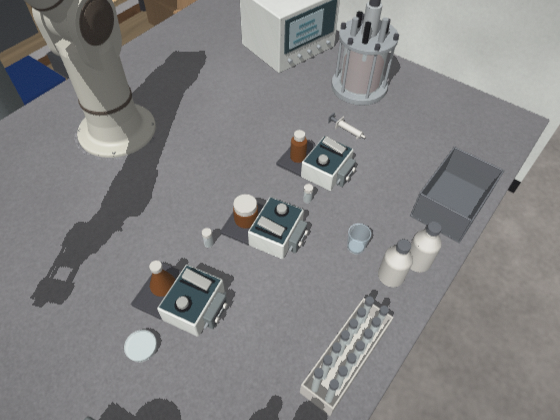

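View pics/top0.png

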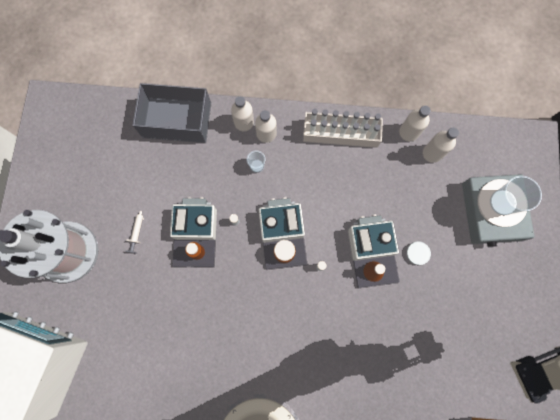

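View pics/wrist0.png

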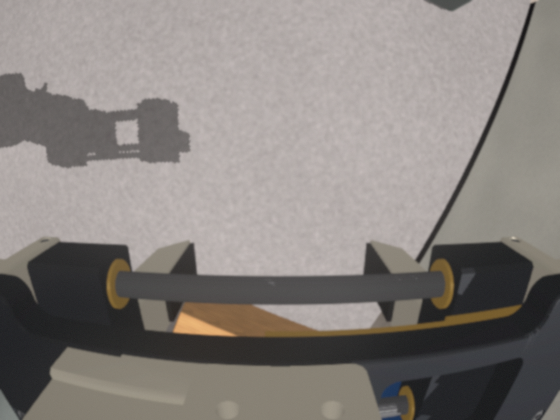

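The top view shows three pumps at about (194,225), (282,225) and (374,245). The jar is on the middle one. I need a closer look to tell which of the left and right vessels is the flask.

```bash
python3 - <<'E'
import cv2,numpy as np
t=cv2.imread("pics/top0.png");s=cv2.imread("pics/scene0.png")
z=lambda im,x,y,w,h,k:cv2.resize(im[y:y+h,x:x+w],None,fx=k,fy=k,interpolation=cv2.INTER_CUBIC)
a=np.hstack([z(s,270,110,100,100,4),z(s,120,245,120,100,4)[:, :400]])
b=np.hstack([z(t,160,190,80,100,4),z(t,340,205,110,100,4)])
b=cv2.copyMakeBorder(b,0,0,0,800-b.shape[1],cv2.BORDER_CONSTANT)[:200*2]
cv2.imwrite("pics/z0.png",np.vstack([a,b])[:, :][::1]) if False else None
cv2.imwrite("pics/za.png",a);cv2.imwrite("pics/zb.png",b)
E
```

```text
(no output)
```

View pics/za.png

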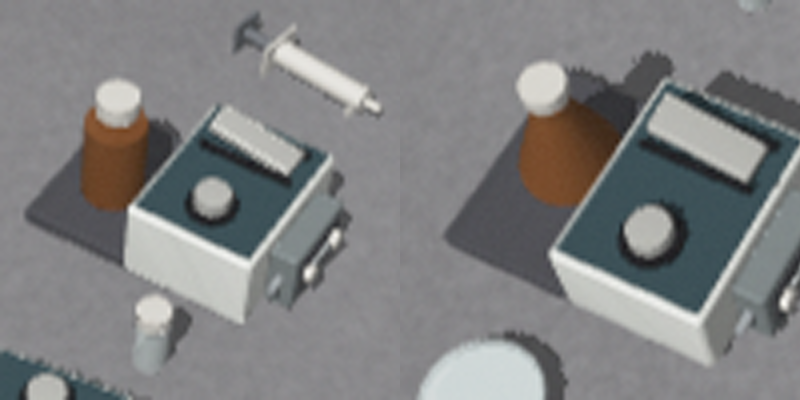

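View pics/zb.png

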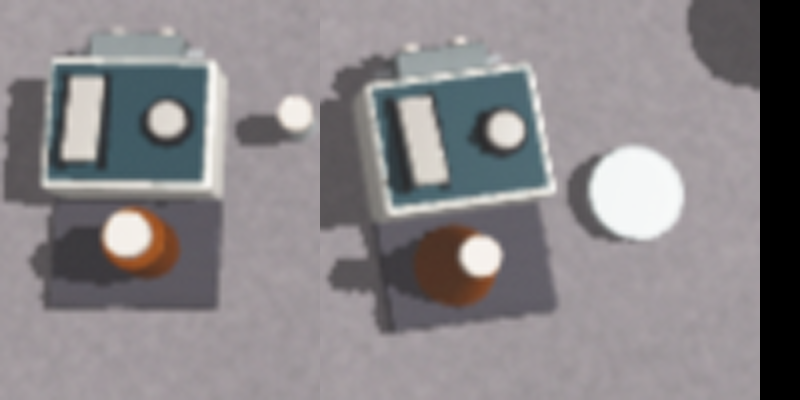

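The conical flask is on the right-hand pump, at about (375,270) in the top view. The vessel on the left pump is the straight-sided bottle. Next I'll measure the flask pump's paddle and key in both views.

```bash
cat > h.py <<'E'
import numpy as np,cv2
from bench import bot,eyes
from scipy.spatial.transform import Rotation as Ro
def ray(c,u,v):
    d=c["R"].T@np.array([(u-c["cx"])/c["fx"],(v-c["cy"])/c["fy"],1]);return -c["R"].T@c["t"],d
def onz(c,u,v,z):
    o,d=ray(c,u,v);return o+d*(z-o[2])/d[2]
def tri(rs):
    A=0;b=0
    for o,d in rs:
        d=d/np.linalg.norm(d);P=np.eye(3)-np.outer(d,d);A=A+P;b=b+P@o
    return np.linalg.solve(A,b)
def frame():
    s=bot.state();w,x,y,z=s["orientation"];return s,Ro.from_quat([x,y,z,w]).as_matrix()
E
python3 - <<'E'
from h import *
box={"top":(355,220,400,260),"scene":(165,262,222,325)}
for n in box:
    c=eyes.calibration(n);x0,y0,x1,y1=box[n]
    im=cv2.imread(f"pics/{n}0.png")[y0:y1,x0:x1].astype(int)
    m=((im.min(2)>130)&(im.max(2)-im.min(2)<30)).astype(np.uint8)
    k,l,st,ce=cv2.connectedComponentsWithStats(m,connectivity=4)
    for i in range(1,k):
        if st[i,4]<25: continue
        u,v=ce[i]+[x0,y0]
        ys,xs=np.where(l==i);r=cv2.minAreaRect(np.c_[xs+x0,ys+y0].astype(np.float32))
        print(n,st[i],(u,v),r,[onz(c,u,v,z).round(4) for z in(.073,.074)])
        bp=cv2.boxPoints(r);print([onz(c,*p,.074)[:2].round(4) for p in bp])
E
```

```text
top [  0   0  45  40 556] (np.float64(382.1492805755396), np.float64(237.66546762589928)) ((377.0, 239.5), (39.0, 44.0), 90.0) [array([ 0.5454, -0.2786,  0.073 ]), array([ 0.5452, -0.2784,  0.074 ])]
[array([ 0.5865, -0.2048]), array([ 0.5966, -0.3212]), array([ 0.4927, -0.3242]), array([ 0.4827, -0.2099])]
top [  5   9  12  22 185] (np.float64(365.37297297297295), np.float64(239.65405405405406)) ((365.26470947265625, 239.558837890625), (22.55581283569336, 8.48874568939209), 75.96376037597656) [array([ 0.5362, -0.2348,  0.073 ]), array([ 0.5361, -0.2346,  0.074 ])]
[array([ 0.5612, -0.215 ]), array([ 0.5687, -0.2365]), array([ 0.5116, -0.2533]), array([ 0.5043, -0.2321])]
top [27 13  9  9 67] (np.float64(386.089552238806), np.float64(236.91044776119404)) ((386.0, 237.0), (8.0, 8.0), 90.0) [array([ 0.5483, -0.2889,  0.073 ]), array([ 0.5481, -0.2886,  0.074 ])]
[array([ 0.5576, -0.2775]), array([ 0.5595, -0.2986]), array([ 0.5381, -0.2993]), array([ 0.5363, -0.2783])]
scene [23  0 12  6 49] (np.float64(192.91836734693877), np.float64(263.8979591836735)) ((193.5, 264.5), (5.0, 11.0), 9
[... 908 characters left out ...]
780104712), np.float64(313.21989528795814)) ((196.6164093017578, 307.9162292480469), (27.417539596557617, 70.88011169433594), 60.59280776977539) [array([ 0.574 , -0.3002,  0.073 ]), array([ 0.5744, -0.3004,  0.074 ])]
[array([ 0.5316, -0.3338]), array([ 0.576 , -0.2033]), array([ 0.6322, -0.227 ]), array([ 0.5866, -0.3523])]
scene [ 11  34  12  13 107] (np.float64(181.50467289719626), np.float64(301.8785046728972)) ((181.423095703125, 301.6153869628906), (10.261953353881836, 11.648704528808594), 33.6900634765625) [array([ 0.5486, -0.2893,  0.073 ]), array([ 0.5491, -0.2896,  0.074 ])]
[array([ 0.5399, -0.3014]), array([ 0.5351, -0.2785]), array([ 0.5573, -0.2771]), array([ 0.5617, -0.2999])]
```

Both views agree: the pivot is at (0.536,-0.235) and the key at (0.5485,-0.289), 55.7 mm apart against 56 mm expected. Next I'll work out the approach.

```bash
cat >> h.py <<'E'
piv=np.array([.5361,-.2347]);key=np.array([.5485,-.2890])
d=piv-key;yaw=np.arctan2(-d[0],d[1]);px=np.array([np.cos(yaw),np.sin(yaw)]);py=np.array([-px[1],px[0]])
spot=piv-.025*px
def to(xy,z):
    s,R=frame()
    print("t",round(s["time"],2),"pos",s["position"].round(4),"F",s["ft_force"].round(1),"w",round(s["gripper_width"],4))
    zz=R[:2,2];a=np.degrees(np.arctan2(*(py[::-1]))-np.arctan2(zz[1],zz[0]));a=(a+90)%180-90
    print("tooly",R[:,1].round(3),"world-z turn to jaw||pump y",a.round(2),"=> turn about tool y",(-a if R[2,1]<0 else a).round(2))
    print("linear mm",(R.T@(np.r_[xy,z]-s["position"])*1000).round(1))
E
python3 - <<'E'
from h import *
print(np.degrees(yaw),spot)
to(spot,.187)
s,R=frame();print(R.round(3))
E
```

```text
12.863540684731431 [ 0.51172742 -0.24026574]
t 0.15 pos [ 0.2806 -0.5857  0.1872] F [ 0.5 -0.4 -0.4] w 0.0915
tooly [-0.001  0.001 -1.   ] world-z turn to jaw||pump y -12.74 => turn about tool y 12.74
linear mm [-357.7    0.5 -211.6]
[[-0.902 -0.001  0.432]
 [-0.432  0.001 -0.902]
 [-0.    -1.    -0.002]]
```

Emit:
drive_tool(series=[{"grip": 1,"linear": [-40,0,-24],"turn": 3},{"grip": 1,"linear": [-80,0,-47],"turn": 6},{"grip": 1,"linear": [-120,0,-71],"turn": 9},{"grip": 1,"linear": [-160,0,-95],"turn": 12},{"grip": 1,"linear": [-200,0,-118],"turn": 13}], newtons=20)

```text
time: 0.65
position: [0.4105, -0.391, 0.1873]
orientation: [0.077, -0.077, 0.703, -0.702]
ft_force: [1.3, -0.1, -0.0]
gripper_width: 0.0562
```

```bash
python3 -c "
from h import *
to(spot,.187)"
```

```text
t 0.65 pos [ 0.4105 -0.391   0.1873] F [ 1.3 -0.1 -0. ] w 0.0562
tooly [-0.001  0.002 -1.   ] world-z turn to jaw||pump y 0.37 => turn about tool y -0.37
linear mm [-131.4    0.4 -125.3]
```

Emit:
drive_tool(series=[{"grip": 1,"linear": [-33,0,-31],"turn": 0},{"grip": 1,"linear": [-66,0,-63],"turn": 0},{"grip": 1,"linear": [-100,0,-95],"turn": 0},{"grip": 1,"linear": [-131,0,-125],"turn": 0},{"grip": 1,"linear": [-131,0,-125],"turn": 0}])

```text
time: 1.15
position: [0.5154, -0.2323, 0.1878]
orientation: [0.082, -0.08, 0.704, -0.701]
ft_force: [0.6, -0.2, 0.1]
gripper_width: 0.0165
```

```bash
python3 -c "
from h import *
to(spot,.1)"
```

```text
t 1.15 pos [ 0.5154 -0.2323  0.1878] F [ 0.6 -0.2  0.1] w 0.0165
tooly [ 0.002  0.005 -1.   ] world-z turn to jaw||pump y -0.27 => turn about tool y 0.27
linear mm [ 5.6 87.8  7.3]
```

Emit:
drive_tool(series=[{"grip": 1,"linear": [5.5,0,7.5],"turn": 0},{"grip": 1,"linear": [5.5,15,7.5],"turn": 0},{"grip": 1,"linear": [5.5,35,7.5],"turn": 0},{"grip": 1,"linear": [5.5,55,7.5],"turn": 0},{"grip": 1,"linear": [5.5,65,7.5],"turn": 0}])

```text
time: 1.65
position: [0.5089, -0.2421, 0.1198]
orientation: [0.079, -0.08, 0.705, -0.7]
ft_force: [-0.7, -0.6, -0.2]
gripper_width: 0.0002
```

```bash
python3 -c "
from h import *
to(spot,.085)
for n in('scene','wrist'): cv2.imwrite(f'pics/{n}1.png',cv2.cvtColor(eyes.get_image(n),cv2.COLOR_RGB2BGR))
im=cv2.imread('pics/scene1.png')[220:350,110:260];cv2.imwrite('pics/s1z.png',cv2.resize(im,None,fx=4,fy=4,interpolation=2))
to(spot,.085)"
```

```text
t 1.65 pos [ 0.5089 -0.2421  0.1198] F [-0.7 -0.6 -0.2] w 0.0002
tooly [-0.002  0.006 -1.   ] world-z turn to jaw||pump y -0.08 => turn about tool y 0.08
linear mm [-3.1 34.8 -0.9]
t 1.75 pos [ 0.5094 -0.2413  0.1204] F [-0.1  0.1  0. ] w 0.0004
tooly [-0.002  0.007 -1.   ] world-z turn to jaw||pump y -0.14 => turn about tool y 0.14
linear mm [-2.5 35.4 -0.3]
```

View pics/s1z.png

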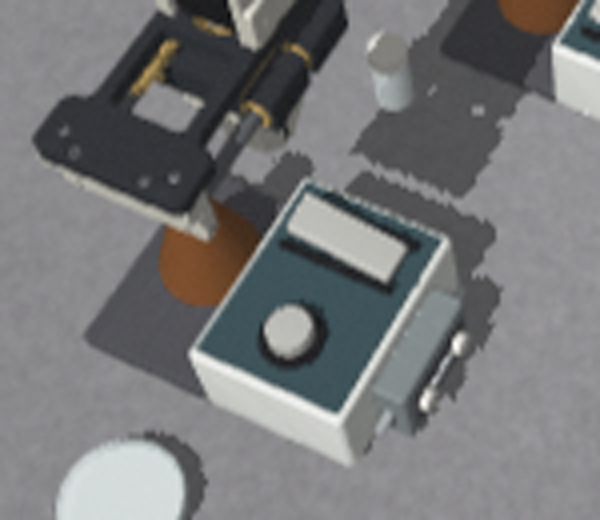

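View pics/wrist1.png

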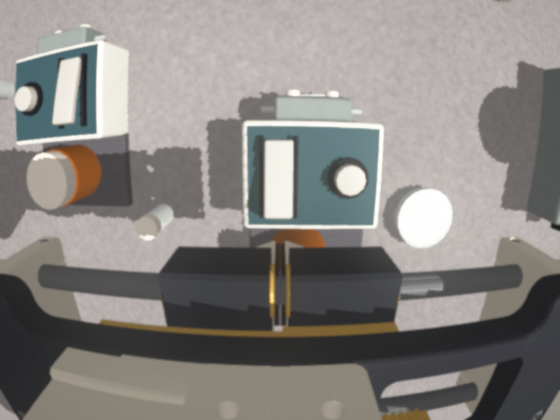

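```bash
cat >> h.py <<'E'
def proj(c,X,fish=False):
    p=c["R"]@X+c["t"]
    if not fish: return np.array([c["cx"]+c["fx"]*p[0]/p[2],c["cy"]+c["fy"]*p[1]/p[2]]).round(1)
    r=np.hypot(*p[:2]);th=np.arctan2(r,p[2]);return np.array([c["cx"]+c["fx"]*th*p[0]/r,c["cy"]+c["fx"]*th*p[1]/r]).round(1)
E
python3 -c "
from h import *
s=bot.state();P=s['position'];cs=eyes.calibration('scene');cw=eyes.calibration('wrist')
print(proj(cs,P),((proj(cs,P)-[110,220])*4))
for n,X in dict(tcp=P,piv=np.r_[piv,.074],key=np.r_[key,.073],spot=np.r_[spot,.079]).items(): print(n,proj(cw,X,True))
for k in(-.03,0,.02,.04): print(k,proj(cw,P+[0,0,-k],True))
for k in(.03,.06):print('up',k,(proj(cs,P+[0,0,k])-[110,220])*4)
"
```

```text
[180.6 262.5] [282.4 170. ]
tcp [277.7 234.6]
piv [277.9 179.5]
key [349.9 180. ]
spot [277.8 212.9]
-0.03 [276.9 252.9]
0 [277.7 234.6]
0.02 [278.1 224.8]
0.04 [278.4 216.6]
up 0.03 [272.8 138. ]
up 0.06 [262.4 104.8]
```

```bash
python3 -c "
from h import *
s=bot.state();P=s['position'];cs=eyes.calibration('scene')
for a in(.06,.08,.095):
  for k in(.06,.09): print(a,k,(proj(cs,P+np.r_[-a*py,k])-[110,220])*4)
"
```

```text
0.06 0.06 [191.6 207.2]
0.06 0.09 [178.4 173.2]
0.08 0.06 [166.8 242.8]
0.08 0.09 [152.4 209.6]
0.095 0.06 [147.6 270.4]
0.095 0.09 [132.8 237.6]
```

Projecting the measured pivot and key into the wrist view gives (278,180) and (350,180). They appear at about (280,180) and (350,180), so the positions hold. Descending to just above the raised end.

Emit:
drive_tool(series=[{"grip": 1,"linear": [-2.5,8,0],"turn": 0},{"grip": 1,"linear": [-2.5,16,0],"turn": 0},{"grip": 1,"linear": [-2.5,24,0],"turn": 0},{"grip": 1,"linear": [-2.5,32,0],"turn": 0},{"grip": 1,"linear": [-2.5,34,0],"turn": 0}])

```text
time: 2.25
position: [0.5111, -0.2402, 0.0853]
orientation: [0.079, -0.081, 0.705, -0.7]
ft_force: [-0.2, 0.5, -0.2]
gripper_width: 0.0005
```

```bash
python3 -c "
from h import *
to(spot,.069)"
```

```text
t 2.25 pos [ 0.5111 -0.2402  0.0853] F [-0.2  0.5 -0.2] w 0.0005
tooly [-0.003  0.008 -1.   ] world-z turn to jaw||pump y -0.15 => turn about tool y 0.15
linear mm [-0.6 16.3  0.3]
```

Emit:
drive_tool(series=[{"grip": 1,"linear": [-0.5,2,0],"turn": 0},{"grip": 1,"linear": [-0.5,4,0],"turn": 0},{"grip": 1,"linear": [-0.5,6,0],"turn": 0},{"grip": 1,"linear": [-0.5,8,0],"turn": 0},{"grip": 1,"linear": [-0.5,10,0],"turn": 0}])

```text
time: 2.75
position: [0.5117, -0.24, 0.0753]
orientation: [0.079, -0.081, 0.705, -0.7]
ft_force: [0.4, -0.0, -0.8]
gripper_width: 0.0005
```

Emit:
drive_tool(series=[{"grip": 1,"linear": [0,1,0],"turn": 0},{"grip": 1,"linear": [0,2,0],"turn": 0},{"grip": 1,"linear": [0,3,0],"turn": 0}])

```text
time: 3.05
position: [0.5117, -0.2401, 0.0723]
orientation: [0.079, -0.081, 0.705, -0.7]
ft_force: [-0.4, -0.6, 0.2]
gripper_width: 0.0003
```

```bash
python3 -c "
from h import *
to(spot,.069)
for n in('top','scene','wrist'): cv2.imwrite(f'pics/{n}2.png',cv2.cvtColor(eyes.get_image(n),cv2.COLOR_RGB2BGR))
im=cv2.imread('pics/scene2.png')[220:350,110:260];a=cv2.resize(im,(450,390),interpolation=2)
im=cv2.imread('pics/wrist2.png')[60:260,180:400];b=cv2.resize(im,(350,390),interpolation=2)
cv2.imwrite('pics/s2z.png',np.hstack([a,b]))
to(spot,.069)"
```

```text
t 3.05 pos [ 0.5117 -0.2401  0.0723] F [-0.4 -0.6  0.2] w 0.0003
tooly [-0.003  0.007 -1.   ] world-z turn to jaw||pump y -0.15 => turn about tool y 0.15
linear mm [0.  3.3 0.2]
t 3.2 pos [ 0.5116 -0.2401  0.0723] F [-0.3  0.  -0.1] w 0.0004
tooly [-0.003  0.007 -1.   ] world-z turn to jaw||pump y -0.15 => turn about tool y 0.15
linear mm [-0.1  3.3  0.3]
```

View pics/s2z.png

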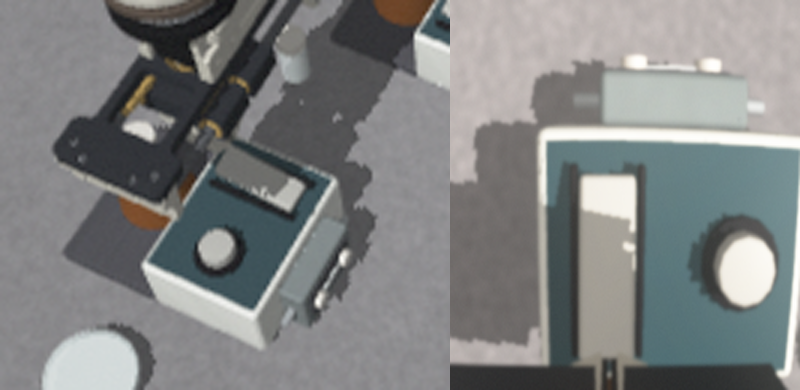

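```bash
python3 -c "
from h import *
s=bot.state();P=s['position'];cs=eyes.calibration('scene');cw=eyes.calibration('wrist')
S=lambda X:(proj(cs,X)-[110,220])*3
W=lambda X:(proj(cw,X,True)-[180,60])*[350/220,390/200]
print('tcp',S(P),W(P))
for a in(0,.15,.22):
  for sx in(-1,1):
    for sy in(-1,1):
      X=np.r_[piv+sx*.03*px*1+sy*.011*py,.074-sx*.03*np.sin(.22-0)+0]if a==0 else np.r_[piv+sx*.03*px+sy*.011*py,.074+sx*.03*np.sin(a)]
      print('off' if a==0 else a,sx,sy,S(X).round(),W(X).round())
"
python3 -c "
import cv2,numpy as np
a=cv2.imread('pics/scene2.png')[250:310,160:235]
cv2.imwrite('pics/s2y.png',cv2.resize(a,None,fx=10,fy=10,interpolation=2))"
```

```text
tcp [226.2 163.5] [155.43181818 340.47      ]
off -1 -1 [209. 168.] [184. 364.]
off -1 1 [226. 142.] [128. 363.]
off 1 -1 [289. 211.] [185. 172.]
off 1 1 [305. 184.] [128. 171.]
0.15 -1 -1 [212. 176.] [183. 351.]
0.15 -1 1 [229. 151.] [129. 351.]
0.15 1 -1 [287. 203.] [186. 175.]
0.15 1 1 [303. 176.] [126. 174.]
0.22 -1 -1 [212. 178.] [182. 349.]
0.22 -1 1 [229. 152.] [130. 349.]
0.22 1 -1 [287. 202.] [186. 175.]
0.22 1 1 [303. 175.] [126. 175.]
```

View pics/s2y.png

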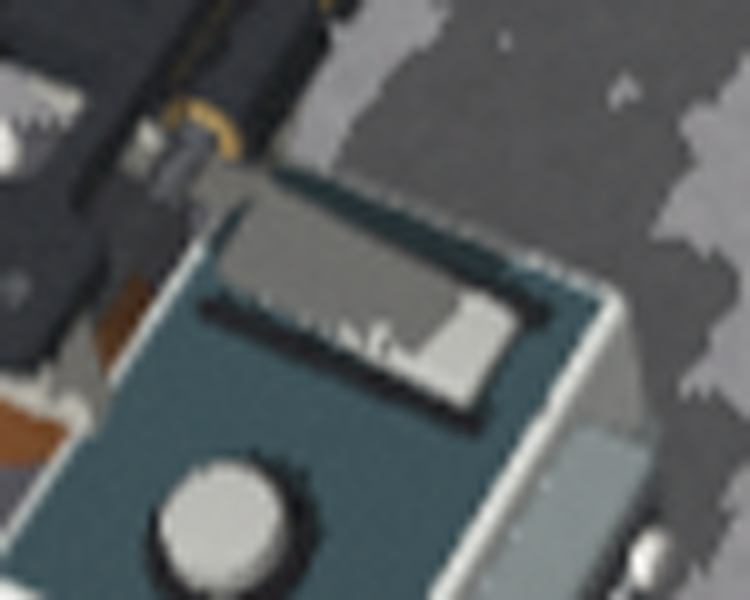

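```bash
python3 -c "
import cv2,numpy as np
a=cv2.imread('pics/wrist2.png')[200:300,220:340]
cv2.imwrite('pics/w2y.png',cv2.resize(a,None,fx=6,fy=6,interpolation=2))"
```

```text
(no output)
```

View pics/w2y.png

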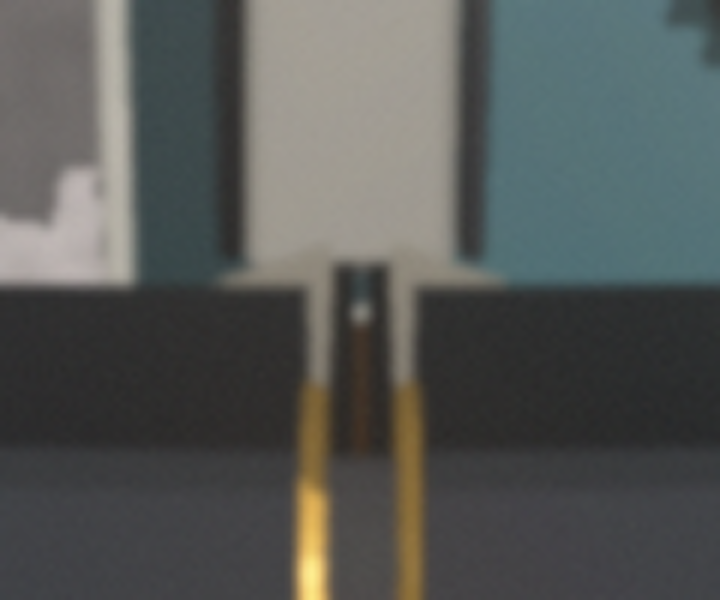

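```bash
python3 -c "
from h import *
s,R=frame();P=s['position'];cw=eyes.calibration('wrist')
print('tcp cam',cw['R']@P+cw['t'],'axes in cam',(cw['R']@R).round(3).tolist())
for h in(0,.02,.04,.06):
  for f in (-.0095,0,.0095):
    print(h,f,[proj(cw,P-R[:,1]*h-R[:,0]*f+R[:,2]*z,True) for z in(0,.046,-.046)])
"
python3 -c "
import cv2
a=cv2.imread('pics/wrist0.png')[210:350,90:470]
cv2.imwrite('pics/w0y.png',cv2.resize(a,None,fx=2,fy=2,interpolation=2))"
```

```text
tcp cam [-0.00131274  0.01647323  0.20915325] axes in cam [[0.0, 0.001, 1.0], [0.964, -0.266, -0.0], [0.266, 0.964, -0.001]]
0 -0.0095 [array([277.7, 248.2]), array([347.1, 247.6]), array([208.6, 247.6])]
0 0 [array([277.7, 234.6]), array([348.1, 234.2]), array([207.5, 234.1])]
0 0.0095 [array([277.7, 220.5]), array([349. , 220.3]), array([206.6, 220.3])]
0.02 -0.0095 [array([277.5, 260.9]), array([353.3, 260. ]), array([201.9, 259.9])]
0.02 0 [array([277.5, 246.2]), array([354.6, 245.5]), array([200.6, 245.4])]
0.02 0.0095 [array([277.4, 230.9]), array([355.7, 230.5]), array([199.4, 230.5])]
0.04 -0.0095 [array([277.2, 276.2]), array([360.7, 274.8]), array([194.1, 274.6])]
0.04 0 [array([277.2, 260.3]), array([362.3, 259.2]), array([192.4, 259.1])]
0.04 0.0095 [array([277.1, 243.7]), array([363.9, 242.9]), array([190.8, 242.8])]
0.06 -0.0095 [array([276.9, 294.9]), array([369.6, 292.8]), array([184.7, 292.5])]
0.06 0 [array([276.8, 277.7]), array([371.7, 275.9]), array([182.5, 275.7])]
0.06 0.0095 [array([276.7, 259.5]), array([373.8, 258.1]), array([180.3, 257.9])]
```

View pics/w0y.png

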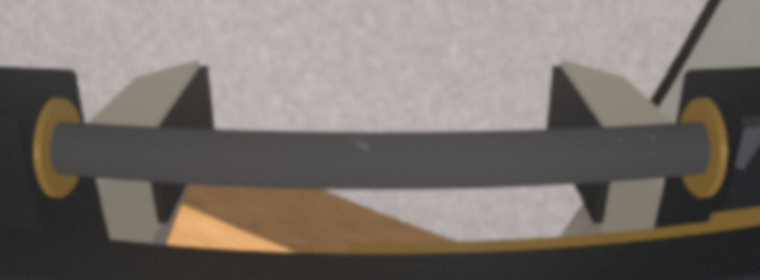

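The fingertips look higher than the reported TCP: there is no contact force yet, and the paddle still looks off in the scene view. I'll continue down in small steps and watch the force.

Emit:
drive_tool(series=[{"grip": 1,"linear": [0,1.2,0],"turn": 0},{"grip": 1,"linear": [0,2.4,0],"turn": 0},{"grip": 1,"linear": [0,3.6,0],"turn": 0},{"grip": 1,"linear": [0,4.8,0],"turn": 0},{"grip": 1,"linear": [0,6,0],"turn": 0}])

```text
time: 3.7
position: [0.5116, -0.24, 0.0662]
orientation: [0.079, -0.081, 0.705, -0.7]
ft_force: [0.7, -0.7, -0.4]
gripper_width: 0.0009
```

```bash
python3 -c "
from h import *
s,R=frame();P=s['position'];cs=eyes.calibration('scene')
im=cv2.cvtColor(eyes.get_image('scene'),cv2.COLOR_RGB2BGR)[240:300,150:225];im=cv2.resize(im,None,fx=10,fy=10,interpolation=2)
for h,col in((0,(0,0,255)),(.02,(0,255,0)),(.035,(255,0,0))):
  q=(proj(cs,P-R[:,1]*h)-[150,240])*10+5;print(h,q);cv2.circle(im,tuple(int(v) for v in q),5,col,-1)
cv2.imwrite('pics/s3.png',im)"
```

```text
0 [364. 365.]
0.02 [349. 318.]
0.035 [338. 281.]
```

View pics/s3.png

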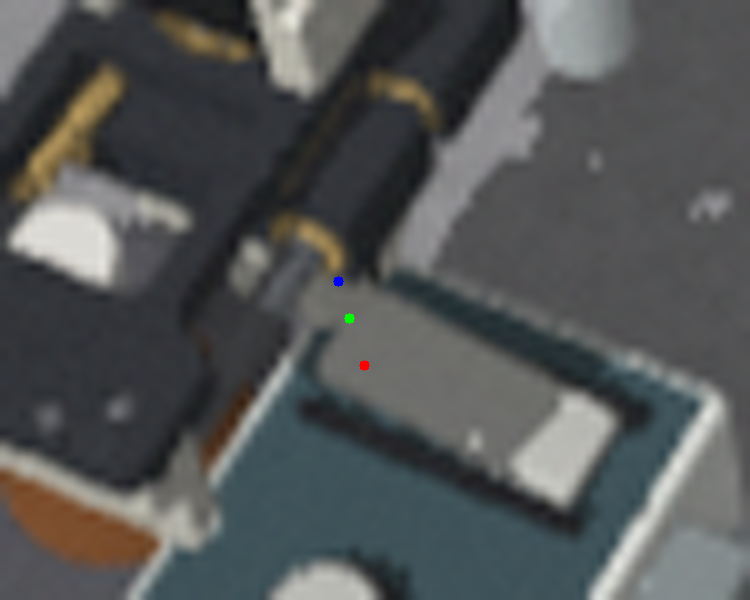

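Three observations agree: the finger separation in the wrist view, the body corner's position, and the missing contact force. The real tips are about 35 mm behind the reported TCP, so I expect contact at a reported z of about 0.044. I'll keep stepping down.

Emit:
drive_tool(series=[{"grip": 1,"linear": [0,2,0],"turn": 0},{"grip": 1,"linear": [0,4,0],"turn": 0},{"grip": 1,"linear": [0,6,0],"turn": 0},{"grip": 1,"linear": [0,8,0],"turn": 0},{"grip": 1,"linear": [0,10,0],"turn": 0}])

```text
time: 4.25
position: [0.5114, -0.2399, 0.0558]
orientation: [0.079, -0.081, 0.705, -0.7]
ft_force: [0.1, 0.3, -0.1]
gripper_width: 0.0005
```

Emit:
drive_tool(series=[{"grip": 1,"linear": [0,1,0],"turn": 0},{"grip": 1,"linear": [0,2,0],"turn": 0},{"grip": 1,"linear": [0,3,0],"turn": 0},{"grip": 1,"linear": [0,4,0],"turn": 0},{"grip": 1,"linear": [0,5,0],"turn": 0}])

```text
time: 4.75
position: [0.5114, -0.2398, 0.0507]
orientation: [0.079, -0.081, 0.705, -0.7]
ft_force: [-0.1, 0.3, -0.6]
gripper_width: 0.0005
```

Emit:
drive_tool(series=[{"grip": 1,"linear": [0,1,0],"turn": 0},{"grip": 1,"linear": [0,2,0],"turn": 0},{"grip": 1,"linear": [0,3,0],"turn": 0},{"grip": 1,"linear": [0,4,0],"turn": 0},{"grip": 1,"linear": [0,5,0],"turn": 0}])

```text
time: 5.25
position: [0.5114, -0.2398, 0.0457]
orientation: [0.079, -0.081, 0.705, -0.7]
ft_force: [-0.2, -0.1, 0.2]
gripper_width: 0.0004
```

```bash
python3 -c "
from h import *
s,R=frame();P=s['position'];cs=eyes.calibration('scene')
im=cv2.cvtColor(eyes.get_image('scene'),cv2.COLOR_RGB2BGR)[250:310,160:215];im=cv2.resize(im,None,fx=8,fy=8,interpolation=2)
w=cv2.cvtColor(eyes.get_image('wrist'),cv2.COLOR_RGB2BGR);cv2.imwrite('pics/wrist4.png',w)
w=cv2.resize(w[140:260,240:320],None,fx=4,fy=4,interpolation=2)
cv2.imwrite('pics/s4.png',np.hstack([im,w]))"
```

```text
(no output)
```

View pics/s4.png

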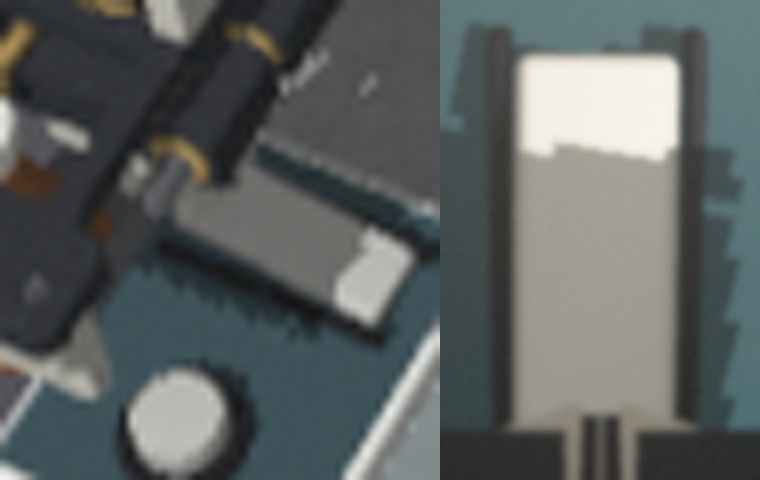

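Emit:
drive_tool(series=[{"grip": 1,"linear": [0,1,0],"turn": 0},{"grip": 1,"linear": [0,2,0],"turn": 0},{"grip": 1,"linear": [0,3,0],"turn": 0},{"grip": 1,"linear": [0,4,0],"turn": 0}])

```text
time: 5.75
position: [0.5112, -0.2397, 0.0415]
orientation: [0.079, -0.081, 0.705, -0.7]
ft_force: [0.1, -0.1, 0.5]
gripper_width: 0.0002
```

Emit:
drive_tool(series=[{"grip": 1,"linear": [0,1,0],"turn": 0},{"grip": 1,"linear": [0,2,0],"turn": 0},{"grip": 1,"linear": [0,3,0],"turn": 0}])

```text
time: 6.05
position: [0.5106, -0.2399, 0.0384]
orientation: [0.079, -0.081, 0.705, -0.7]
ft_force: [-2.7, -1.3, 2.5]
gripper_width: 0.0003
```

```bash
python3 -c "
from h import *
s,R=frame();P=s['position'];cs=eyes.calibration('scene');cw=eyes.calibration('wrist');print(P)
for a in(-.22,-.1,0,.1,.22):
  print(a,[proj(cw,np.r_[piv+.03*px+y*py,.074+.03*np.sin(a)],True) for y in(-.011,.011)])
im=cv2.cvtColor(eyes.get_image('scene'),cv2.COLOR_RGB2BGR)[250:310,160:215];im=cv2.resize(im,None,fx=8,fy=8,interpolation=2)
w=cv2.cvtColor(eyes.get_image('wrist'),cv2.COLOR_RGB2BGR);cv2.imwrite('pics/wrist5.png',w)
w=cv2.resize(w[140:260,240:320],None,fx=4,fy=4,interpolation=2)
cv2.imwrite('pics/s5.png',np.hstack([im,w]))"
```

```text
[ 0.51064117 -0.23989452  0.03843627]
-0.22 [array([299.4, 151.7]), array([256.8, 151.6])]
-0.1 [array([299.7, 152.4]), array([256.3, 152.3])]
0 [array([300., 153.]), array([255.8, 152.9])]
0.1 [array([300.4, 153.6]), array([255.3, 153.5])]
0.22 [array([300.7, 154.3]), array([254.7, 154.2])]
```

View pics/s5.png

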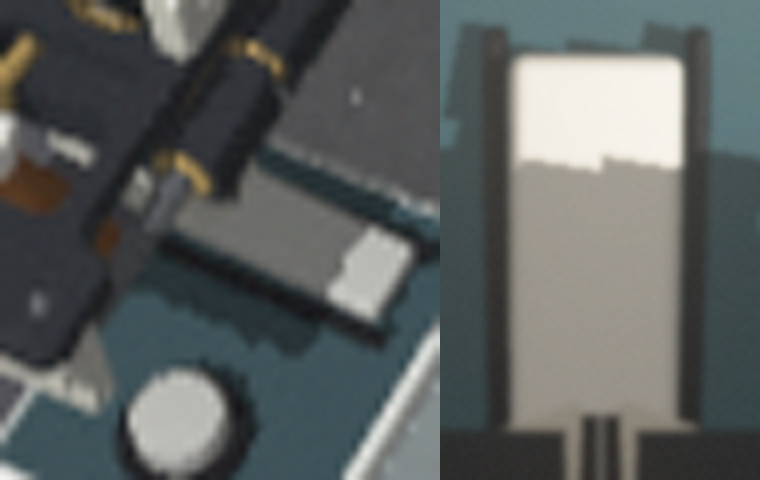

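Contact: about 2.5 N vertical at a reported z of 0.039. That puts the true tip 39–40 mm above the reported TCP at the paddle's raised height of about 0.079. I'll push down gently and follow the paddle's arc slightly.

Emit:
drive_tool(series=[{"grip": 1,"linear": [0.2,1,0],"turn": 0},{"grip": 1,"linear": [0.4,2,0],"turn": 0},{"grip": 1,"linear": [0.6,3,0],"turn": 0}])

```text
time: 6.45
position: [0.5103, -0.24, 0.0353]
orientation: [0.079, -0.081, 0.705, -0.7]
ft_force: [-1.7, 0.2, 3.8]
gripper_width: 0.0003
```

Emit:
drive_tool(series=[{"grip": 1,"linear": [0.2,1,0],"turn": 0},{"grip": 1,"linear": [0.4,2,0],"turn": 0},{"grip": 1,"linear": [0.6,3,0],"turn": 0}])

```text
time: 6.75
position: [0.51, -0.2401, 0.0324]
orientation: [0.079, -0.081, 0.705, -0.7]
ft_force: [-1.4, 1.0, 4.3]
gripper_width: 0.0005
```

```bash
python3 -c "
from h import *
to(spot,.03)
im=cv2.cvtColor(eyes.get_image('scene'),cv2.COLOR_RGB2BGR)[250:310,160:215];im=cv2.resize(im,None,fx=8,fy=8,interpolation=2)
w=cv2.cvtColor(eyes.get_image('wrist'),cv2.COLOR_RGB2BGR);cv2.imwrite('pics/wrist6.png',w)
w=cv2.resize(w[140:260,240:320],None,fx=4,fy=4,interpolation=2)
cv2.imwrite('pics/s6.png',np.hstack([im,w]))"
```

```text
t 6.75 pos [ 0.51   -0.2401  0.0324] F [-1.4  1.   4.3] w 0.0005
tooly [-0.004  0.007 -1.   ] world-z turn to jaw||pump y -0.14 => turn about tool y 0.14
linear mm [-1.6  2.4  0.6]
```

View pics/s6.png

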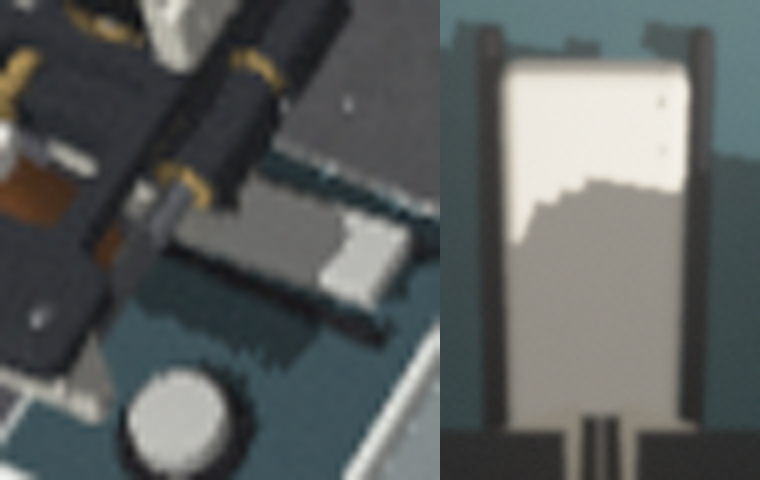

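The paddle is turning: its far end has risen and widened in the wrist view, at (500–690,65). I'll continue to the stop.

Emit:
drive_tool(series=[{"grip": 1,"linear": [0.1,1,0],"turn": 0},{"grip": 1,"linear": [0.1,2,0],"turn": 0},{"grip": 1,"linear": [0.1,3,0],"turn": 0}])

```text
time: 7.15
position: [0.5102, -0.2402, 0.0309]
orientation: [0.079, -0.081, 0.705, -0.7]
ft_force: [-7.4, 2.6, 23.4]
gripper_width: 0.0006
```

Emit:
drive_tool(series=[{"grip": 1,"linear": [0,1,0],"turn": 0},{"grip": 1,"linear": [0,2,0],"turn": 0}])

```text
time: 7.35
position: [0.5102, -0.2403, 0.0307]
orientation: [0.079, -0.081, 0.705, -0.7]
ft_force: [-9.1, 3.4, 27.0]
gripper_width: 0.0006
```

That's the stop, at 27 N. I shouldn't have sent those two calls together. Lifting off now.

Emit:
drive_tool(series=[{"grip": 1,"linear": [0.2,-3,0],"turn": 0},{"grip": 1,"linear": [0.2,-12,0],"turn": 0},{"grip": 1,"linear": [0,-24,0],"turn": 0},{"grip": 1,"linear": [0,-35,0],"turn": 0},{"grip": 1,"linear": [0,-35,0],"turn": 0}])

```text
time: 7.85
position: [0.512, -0.2411, 0.0678]
orientation: [0.08, -0.08, 0.704, -0.701]
ft_force: [0.9, -1.1, -0.1]
gripper_width: 0.0004
```

```bash
python3 -c "
from h import *
to(key,.07)
cw=eyes.calibration('wrist')
for a in(-.22,0,.22):
  print(a,[proj(cw,np.r_[piv+sx*.03*px+y*py,.074+sx*.03*np.sin(a)],True) for sx in(1,-1) for y in(-.011,.011)])
print(proj(cw,np.r_[key,.073],True))
im=cv2.cvtColor(eyes.get_image('scene'),cv2.COLOR_RGB2BGR)[240:320,140:220];im=cv2.resize(im,None,fx=5,fy=5,interpolation=2)
w=cv2.cvtColor(eyes.get_image('wrist'),cv2.COLOR_RGB2BGR);cv2.imwrite('pics/wrist7.png',w)
w=cv2.resize(w[130:263,240:373],(400,400),interpolation=2)
cv2.imwrite('pics/s7.png',np.hstack([im,w]))"
```

```text
t 7.85 pos [ 0.512  -0.2411  0.0678] F [ 0.9 -1.1 -0.1] w 0.0004
tooly [-0.001  0.004 -1.   ] world-z turn to jaw||pump y -0.14 => turn about tool y 0.14
linear mm [-24.8  -2.5  54.9]
-0.22 [array([294.5, 148.8]), array([258.2, 148.7]), array([294. , 249.5]), array([258.1, 249.3])]
0 [array([294.9, 149.7]), array([257.4, 149.7]), array([293.6, 245.5]), array([258.8, 245.4])]
0.22 [array([295.4, 150.7]), array([256.6, 150.7]), array([293.3, 241.8]), array([259.5, 241.6])]
[366.  199.4]
```

View pics/s7.png

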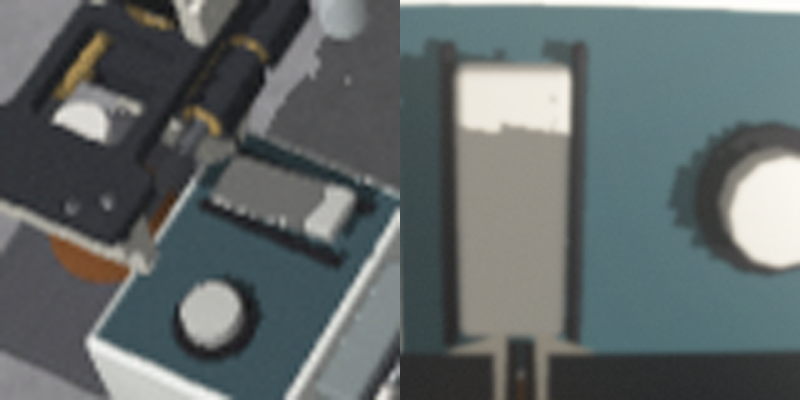

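The far end is now raised, with its end face visible at (515,65), so the paddle is on. Moving over the key next.

Emit:
drive_tool(series=[{"grip": 1,"linear": [-12,0,27],"turn": 0},{"grip": 1,"linear": [-25,0,55],"turn": 0},{"grip": 1,"linear": [-25,0,55],"turn": 0},{"grip": 1,"linear": [-25,8,55],"turn": 0},{"grip": 1,"linear": [-25,15,55],"turn": 0}])

```text
time: 8.45
position: [0.5463, -0.2873, 0.0495]
orientation: [0.079, -0.082, 0.705, -0.7]
ft_force: [0.1, -0.5, -0.1]
gripper_width: 0.0009
```

```bash
python3 -c "
from h import *
to(key,.035)"
```

```text
t 8.45 pos [ 0.5463 -0.2873  0.0495] F [ 0.1 -0.5 -0.1] w 0.0009
tooly [-0.005  0.006 -1.   ] world-z turn to jaw||pump y -0.18 => turn about tool y 0.18
linear mm [-1.8 14.5  2.2]
```

Emit:
drive_tool(series=[{"grip": 1,"linear": [-2,4,2],"turn": 0},{"grip": 1,"linear": [-2,8,2],"turn": 0},{"grip": 1,"linear": [-2,12,2],"turn": 0},{"grip": 1,"linear": [-2,14,2],"turn": 0}])

```text
time: 8.85
position: [0.5484, -0.2884, 0.035]
orientation: [0.079, -0.082, 0.705, -0.7]
ft_force: [1.0, -0.1, -0.4]
gripper_width: 0.0004
```

```bash
python3 -c "
from h import *
to(key,.0335)
im=cv2.cvtColor(eyes.get_image('scene'),cv2.COLOR_RGB2BGR)[250:330,145:225];im=cv2.resize(im,None,fx=5,fy=5,interpolation=2)
w=cv2.cvtColor(eyes.get_image('wrist'),cv2.COLOR_RGB2BGR)
w=cv2.resize(w[130:263,200:333],(400,400),interpolation=2)
cv2.imwrite('pics/s8.png',np.hstack([im,w]))"
```

```text
t 8.85 pos [ 0.5484 -0.2884  0.035 ] F [ 1.  -0.1 -0.4] w 0.0004
tooly [-0.005  0.007 -1.   ] world-z turn to jaw||pump y -0.19 => turn about tool y 0.19
linear mm [0.1 1.5 0.6]
```

View pics/s8.png

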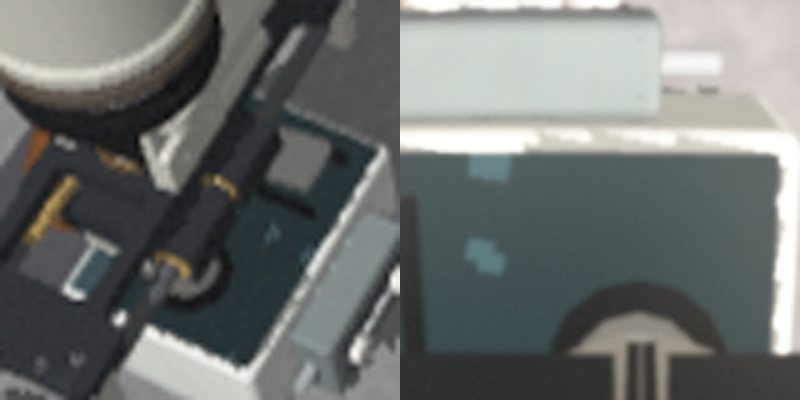

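Emit:
drive_tool(series=[{"grip": 1,"linear": [0,1,0.5],"turn": 0},{"grip": 1,"linear": [0,2,0.5],"turn": 0},{"grip": 1,"linear": [0,3,0.5],"turn": 0},{"grip": 1,"linear": [0,4,0.5],"turn": 0}])

```text
time: 9.35
position: [0.5489, -0.2891, 0.0315]
orientation: [0.079, -0.082, 0.705, -0.7]
ft_force: [-0.7, 0.4, 2.4]
gripper_width: 0.0004
```

Emit:
drive_tool(series=[{"grip": 1,"linear": [0,1,0],"turn": 0},{"grip": 1,"linear": [0,2,0],"turn": 0},{"grip": 1,"linear": [0,3,0],"turn": 0}])

```text
time: 9.65
position: [0.5489, -0.2892, 0.0286]
orientation: [0.079, -0.082, 0.705, -0.7]
ft_force: [-1.1, 0.4, 3.6]
gripper_width: 0.0006
```

Emit:
drive_tool(series=[{"grip": 1,"linear": [0,0.7,0],"turn": 0},{"grip": 1,"linear": [0,1.4,0],"turn": 0},{"grip": 1,"linear": [0,2,0],"turn": 0}])

```text
time: 9.95
position: [0.5489, -0.2891, 0.0267]
orientation: [0.079, -0.082, 0.705, -0.7]
ft_force: [-1.3, 0.7, 5.1]
gripper_width: 0.0005
```

Emit:
drive_tool(series=[{"grip": 1,"linear": [0,0.7,0],"turn": 0},{"grip": 1,"linear": [0,0.7,0],"turn": 0},{"grip": 1,"linear": [0,0.7,0],"turn": 0},{"grip": 1,"linear": [0,0.7,0],"turn": 0},{"grip": 1,"linear": [0,0.7,0],"turn": 0}])

```text
time: 10.45
position: [0.5489, -0.2892, 0.0266]
orientation: [0.079, -0.082, 0.705, -0.7]
ft_force: [-3.1, 1.8, 8.1]
gripper_width: 0.0005
```

It's at the stop: z no longer changes and the force has risen to 8 N. Holding.

Emit:
drive_tool(series=[{"grip": 1,"linear": [0,0.3,0],"turn": 0},{"grip": 1,"linear": [0,0.3,0],"turn": 0},{"grip": 1,"linear": [0,0.3,0],"turn": 0},{"grip": 1,"linear": [0,0.3,0],"turn": 0},{"grip": 1,"linear": [0,0.3,0],"turn": 0}])

```text
time: 10.95
position: [0.5489, -0.2892, 0.0266]
orientation: [0.079, -0.082, 0.705, -0.7]
ft_force: [-1.4, 0.7, 6.3]
gripper_width: 0.0006
```

Emit:
drive_tool(series=[{"grip": 1,"linear": [0,0.3,0],"turn": 0},{"grip": 1,"linear": [0,0.3,0],"turn": 0},{"grip": 1,"linear": [0,0.3,0],"turn": 0},{"grip": 1,"linear": [0,0.3,0],"turn": 0},{"grip": 1,"linear": [0,0.3,0],"turn": 0}])

```text
time: 11.45
position: [0.5489, -0.2892, 0.0266]
orientation: [0.079, -0.082, 0.705, -0.7]
ft_force: [-1.9, 0.9, 5.5]
gripper_width: 0.0005
```

Emit:
drive_tool(series=[{"grip": 1,"linear": [0,0.3,0],"turn": 0},{"grip": 1,"linear": [0,-2,0],"turn": 0},{"grip": 1,"linear": [0,-10,0],"turn": 0},{"grip": 1,"linear": [0,-25,0],"turn": 0},{"grip": 1,"linear": [0,-45,0],"turn": 0}])

```text
time: 11.95
position: [0.5483, -0.2891, 0.0718]
orientation: [0.078, -0.082, 0.705, -0.7]
ft_force: [-0.4, -0.8, -0.6]
gripper_width: 0.0006
```

Emit:
drive_tool(series=[{"grip": 1,"linear": [0,-40,0],"turn": 0},{"grip": 1,"linear": [0,-80,0],"turn": 0},{"grip": 1,"linear": [0,-100,0],"turn": 0},{"grip": 1,"linear": [0,-100,0],"turn": 0}])

```text
time: 12.35
position: [0.5516, -0.2909, 0.1769]
orientation: [0.081, -0.08, 0.703, -0.702]
ft_force: [0.7, 0.1, -0.7]
gripper_width: 0.0003
```

Emit:
drive_tool(series=[{"grip": 1,"linear": [0,-10,40],"turn": 0},{"grip": 1,"linear": [0,-20,80],"turn": 0},{"grip": 1,"linear": [0,-20,120],"turn": 0},{"grip": 1,"linear": [0,-20,160],"turn": 0},{"grip": 1,"linear": [0,-20,160],"turn": 0}])

```text
time: 12.85
position: [0.5848, -0.4543, 0.1941]
orientation: [0.077, -0.078, 0.703, -0.703]
ft_force: [-0.9, -1.7, 0.1]
gripper_width: 0.0002
```

```bash
python3 -c "
from h import *
to(key,.0335)
for n in('scene','top'): cv2.imwrite(f'pics/{n}9.png',cv2.cvtColor(eyes.get_image(n),cv2.COLOR_RGB2BGR))
z=lambda n:cv2.resize(cv2.imread(f'pics/{n}.png')[235:335,125:225],(400,400),interpolation=2)
y=lambda n:cv2.resize(cv2.imread(f'pics/{n}.png')[190:290,160:440],(560,200),interpolation=2)
cv2.imwrite('pics/cmp.png',np.hstack([z('scene0'),z('scene9')]));cv2.imwrite('pics/cmpt.png',np.vstack([y('top0'),y('top9')]))"
```

```text
t 12.85 pos [ 0.5848 -0.4543  0.1941] F [-0.9 -1.7  0.1] w 0.0002
tooly [-0.003  0.    -1.   ] world-z turn to jaw||pump y 0.28 => turn about tool y -0.28
linear mm [  -1.   160.7 -169.1]
```

View pics/cmp.png

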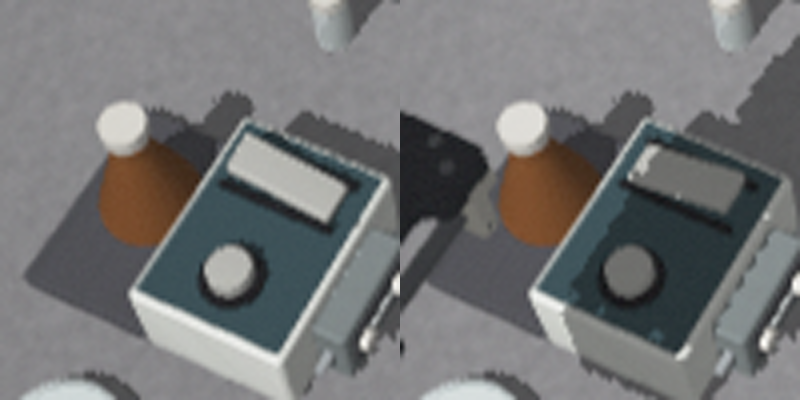

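View pics/cmpt.png

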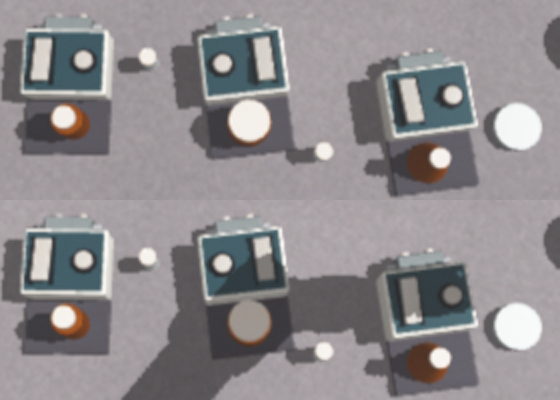

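The paddle is now tipped the other way, the key is up again, and the flask and bystanders sit where they were. Handing in.

```bash
python3 -c "
from bench import bot
print(bot.state()['joint_vel'].round(3));print(bot.finish_job())"
```

```text
[-0.024 -0.031 -0.036  0.034 -0.012 -0.002 -0.001]
the job is handed in; nothing more can be done
None
```

I found the conical flask on the right-hand (-y) pump. I pushed that pump's paddle down to its stop, then pressed its round key to the bottom, held it there for about 1.5 s, and let it go. The arm was well clear when I handed the job in at about 13 s, though it was still settling slightly (joint speeds up to 0.036 rad/s). No verdict was reported.

**Last checks:** Before-and-after pictures show this pump's paddle tipped to on and its key up. In the cropped views, the flask, bottle, jar, vials and dish look unmoved, and the other two pumps look untouched. I did not compare the syringe and beaker, but the arm never went near them.

**Disagreements and close calls:**
- **Fingertip position:** The real fingertips were about 39–40 mm short of the reported tool point (TCP). I first noticed because no contact came at the expected height. The pictures then confirmed it, so I found both contacts by force instead.
- **Paddle force:** The push peaked at 27 N vertical (about 29 N in total) at the paddle's stop, close to the 30 N limit. I sent one push too many before reading the force. Force readings come only at the end of each move, so I can't rule out a brief higher peak in between.

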